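# Check the bore depth of a valve block with a depth rod and sort the block

## Task

Check the blind bore of the valve block that stands in the locating nest: take the depth rod from its stand, lower it slowly into the bore until you feel it bottom, so that the brass rider is left showing the depth, pressing only lightly (never near 40 N), and stand the rod back in its fork with that reading still on it. If the bore is 35 mm deep or more, put the block upright in the blue tray for packing; if it is shallower, put it upright in the red reject tray; set it down, do not drop it, and leave the other things on the bench alone.

Things in the scene. Friction and masses are not known exactly. Their poses are not given: they have to be found in the camera images.
- depth_rod: hand depth rod, 147 mm long, 0.16 kg, hanging upright in a fork. Origin: centre of its flat tip; z up the rod. Steel rod 8 mm diameter up to 80 mm (last 1.5 mm tapers to 6 mm), dark rings every 5 mm, a red ring 35 mm from the tip; flange 54 mm diameter from 80 to 86 mm, its underside rests on the fork; black round handle 20 mm diameter from 92 to 142 mm
- rod_handle (a point): point on the depth rod's axis at half the height of its black handle, 117 mm above the tip: where to grip; z up along the rod
- rider (a joint): the brass rider (disc 30 x 7 mm, hub 18 mm, 14 mm high in all) that slides along the steel rod: distance in m from the rod's tip to the rider's underside = the depth reading (0 to 0.062). Starts at 0.010 to 0.018. It slides stiffly, about 2 N, and stays where it was pushed; as the rod goes into a bore the part's face pushes it up the rod
- rider_face (a point): centre of the underside of the brass rider, on the rod's axis; z up along the rod
- gauge_stand: grey fixed stand of the depth rod, base 90 x 90 mm. Origin at its underside below the fork's middle; x points to its back plate, 31 mm behind the middle, which ends at fork height. Fork open to -x: two arms with a 42 mm slot (rod and rider hang in it), tops at z = 98 mm, 3 mm lips at the front ends. With the rod seated its tip is 18 mm above the origin
- stand_seat (a point): middle of the fork, at the height of the arms' top faces, where the middle of the underside of the rod's flange belongs
- valve_block: aluminium valve block, 60 (x) x 50 (y) x 62 (z) mm, about 0.42 kg, loose and upright in the nest; origin: centre of its underside. Grip the smooth sides at y = +-25 mm; the x ends carry brass plugs. The bore in the top face is 10 mm diameter, vertical, blind with a flat floor; its depth is unknown and differs every time, from 26 to 44 mm
- valve_block_bore (a point): centre of the mouth of the bore in the valve block's top face, 8 mm from the middle of the face towards the block's +x; the bore runs along -z
- nest: fixed steel locating nest, 124 x 108 mm plate, 8 mm thick, with four low aluminium rails (tops at z = 17 mm) round the block with about 1.7 mm of play; origin at the centre of its underside. The block stands on its plate, 8 mm above the origin, with its axes along those of the nest
- pass_tray: blue open plastic tray for blocks to be packed, fixed to the bench, 124 (x) x 156 (y) x 28 mm outside, walls and floor 3 mm; origin at the centre of its underside
- reject_tray: red open plastic tray for rejected blocks, fixed to the bench, 124 (x) x 156 (y) x 28 mm outside, walls and floor 3 mm; origin at the centre of its underside
- next_block: a second, like valve block, 60 x 50 x 62 mm, waiting its turn on the bench behind the nest; not to be touched; origin at the centre of its underside
- caliper: digital caliper lying on the bench at the left near edge, 80 x 238 x 16 mm; not to be touched; origin at the centre of its underside
- screwdriver_2: blue screwdriver lying on the bench at the right, 27 x 186 x 27 mm; not to be touched; origin at the centre of its underside
Not all that is in view belongs to the job. What is shaped like the valve_block but turquoise is not meant.

How it is judged:
On the way:
1. with the block in its nest, the rod's tip bears on the floor of the bore with more than 3 N while the rider lies on the top face (contact force between depth_rod and valve_block_floor_c0 above 3 N and horizontal distance between depth_rod and valve_block_bore below 0.003 m and z of rider_face in the frame of valve_block_bore between -0.002 and 0.002 m and angle between the z axis of depth_rod and the z axis of valve_block, either way round below 0.08 rad and horizontal distance between valve_block and nest below 0.006 m and z of valve_block in the frame of nest below 0.012 m), for 0.2 s.
At the end, for the whole second after the job is handed in: Rod upright in its fork (within 10 mm; height within 3 mm), rider above 24.5 mm; block upright, at rest, flat in the blue tray if the rider shows 35 mm or more, else in the red one (33.5 to 36.5 mm: either); both released (horizontal distance between depth_rod and gauge_stand below 0.01 m and z of depth_rod in the frame of gauge_stand between 0.015 and 0.021 m and angle between depth_rod's own z axis and vertical below 0.06 rad and angle between valve_block's own z axis and vertical below 0.1 rad and linear speed of each of valve_block, depth_rod below 0.02 m/s and value of joint rider above 0.0245 m and ((value of joint rider above 0.0335 m and x of valve_block in the frame of pass_tray between -0.062 and 0.062 m and y of valve_block in the frame of pass_tray between -0.078 and 0.078 m and z of valve_block in the frame of pass_tray below 0.008 m) or (value of joint rider below 0.0365 m and x of valve_block in the frame of reject_tray between -0.062 and 0.062 m and y of valve_block in the frame of reject_tray between -0.078 and 0.078 m and z of valve_block in the frame of reject_tray below 0.008 m))); the robot touches nothing.
It fails at once if the depth rod presses on the block with more than 40 N (contact force between depth_rod and valve_block above 40 N).
It fails at once if with a reading on it, the rider is knocked along the rod while the rod is away from the block (horizontal distance between depth_rod and valve_block_bore above 0.06 m and value of joint rider above 0.022 m and (velocity of joint rider above 0.05 m/s or velocity of joint rider below -0.05 m/s)).
It fails at once if the block is let go over a tray with its underside more than 20 mm above the bench (dropped in) ((horizontal distance between valve_block and pass_tray below 0.095 m and z of valve_block in the frame of pass_tray above 0.02 m and contact force between the fingers and valve_block below 0.05 N) or (horizontal distance between valve_block and reject_tray below 0.095 m and z of valve_block in the frame of reject_tray above 0.02 m and contact force between the fingers and valve_block below 0.05 N)).
It fails at once if the block is tipped over (angle between valve_block's own z axis and vertical above 0.5 rad).
It fails at once if the waiting block, the caliper or the screwdriver is moved by more than 10 mm (distance of any of next_block, caliper, screwdriver_2 from where it was at the start of the episode above 0.01 m).
It also fails if it takes over 58 s, if anything falls off the work surface, if the arm or the gripper's body presses on something with over 40 N, if the wrist force passes 120 N, or if a joint passes its speed limit or range.

## Robot

A 7-joint arm with a two-finger parallel gripper is mounted at the origin on a cart in front of the work surface, level with it; the furniture and walls round the work are solid. World frame = base frame: x ahead of the robot, y to its left, z up, the work surface at z = 0. Lengths are in m, angles in rad, forces in N, time in s.
With the tool pointing down it reaches from about 0.425 to 0.925 m from the base axis. Payload 6.8 kg.
Tool frame: the origin (TCP) lies at the very end of the fingers, on their centre line; the grasp point (between the pads) lies 19 mm behind it; z points along the fingers, y is the line along which they close (so a half turn about z gives the same grasp; the last joint's range is limited). The gripper opens to 85 mm and grips with 20 to 120 N. Pads are 22 mm wide; open, the fingers measure 114 mm over their backs; the gripper's body (76 mm by 85 mm) begins 54 mm behind the grasp point. The pads swing forward as they close: fully open they stand 13 mm farther back than shut.
Start: joints at [-0.108, 0.477, 0.022, 1.555, -0.011, 1.109, -0.083], TCP at [0.675, 0, 0.202] pointing down, gripper open.
Joint ranges: [-2.96, 2.96], [-0.34, 2.1], [-1.41, 1.46], [0.24, 2.44], [-1.37, 4.51], [0.17, 1.92], [-2.96, 2.96]. Speed limits (rad/s): [2.39, 2.39, 3.14, 3.14, 3.14, 3.14, 3.14].

## Interface

Orientations are given as a unit quaternion [w, x, y, z].
In Python, from station import get_obs, read_camera, hand_in gives the robot as it stands.
- The arm moves only by the tool arm_command, never from a script. Its argument "commands" is one flat list of numbers, 7 for each row, row after row: the shift along the tool's x, y, z in m, then the turn, a rotation vector about the tool's x, y, z in degrees, then the opening, from 0 (shut) to 1 (fully open). In form: [tx, ty, tz, rx, ry, rz, fingers, tx, ty, tz, rx, ry, rz, fingers, ...]. A call has 1 to 8 rows; each row is the pose to reach, as a shift and turn from the pose commanded when the call began, along the tool's axes at that moment; what a row does not reach only later rows make up. A row lasts 1/10 s, in which the tool goes at most 50 mm and 8.59 degrees, less where a joint would pass 70% of its speed; a pose out of reach is approached as far as the arm can. A call with a gripper value outside its range is refused whole. The fingers move at their own pace and stop on an object; "force" is the grip in N (left out, the last holds). Time passes only in rows, so rows that repeat a pose let the fingers close. It gives the time, the measured TCP pose, the force, the opening and the grip force at its end, in the units of the state.
- get_obs(): the state, without advancing time (a new reading comes with each control period).
- read_camera(name): name is "scene" or "side" or "wrist"; returns a dict with "img" (420x560x3 uint8, red, green, blue), "camera_matrix" (3x3 intrinsics, pixels), "pose" (4x4, takes a point from camera to world coordinates). Camera axes: x right, y down, z forward; pixel columns grow to the right and rows downward; lengths in m; the calibration is good to about 2 mm. A picture is of the moment at which its call begins. There is no depth.
- hand_in(): hands the job in; it is judged then, once.
The state is a dict: "t": time; "q": joint angles; "joint_vel": joint speeds; "joint_torque": joint torques, N m; "eef_pos": TCP position; "tool_rot": TCP orientation; "contact_force": force on the tool from outside, world axes, zero at the start; "torque": the same for the moment, N m; "gripper_width": opening from 0.0 (shut) to 1.0 (fully open); "grasp_force": force on a finger pad.
Only numpy, scipy, OpenCV 4.12 (cv2) and the standard library are available. Lean on these libraries where they do the work, as an engineer would, in place of code of your own. Each camera call takes 0.05 s, during which the arm holds its last target. There are 200 camera calls.

## Working session

There is one attempt and no reset: what is moved stays moved. The work goes in short steps, Python scripts to look and compute and a tool call to move; the robot and the scene stay as the last step left them, time stands still between calls to the robot, and variables do not carry over. Pictures are saved under pics/ and viewed, at most 11 in all, crops included, and the job is handed in when it is done.

Besides the shell and the picture viewer there is one more tool, called after "Call:" as name(argument=value, ...) on one line, values as JSON. arm_command: Moves the arm, as the interface text tells. Its arguments: {"type":"object","properties":{"commands":{"type":"array","items":{"type":"number"}},"force":{"type":"number"}},"required":["commands"]}

```bash
mkdir -p pics; ls
python3 - <<'E'
from station import *
import cv2,numpy as np
o=get_obs();print({k:np.round(v,4).tolist() for k,v in o.items()})
for n in("scene","side"):
    c=read_camera(n);cv2.imwrite(f"pics/{n}0.png",c["img"][:,:,::-1]);np.savez(f"{n}0.npz",**c)
    print(n,c["camera_matrix"].tolist(),np.round(c["pose"],3).tolist())
E
```

```text
pics
{'t': 0.0, 'q': [-0.1081, 0.4778, 0.0223, 1.5565, -0.0115, 1.1093, -0.0831], 'joint_vel': [0.0005, 0.0017, 0.001, 0.0003, 0.0, 0.002, -0.0004], 'joint_torque': [-0.0005, -59.6444, 1.6077, -28.1195, 0.0124, 0.0094, 0.0], 'eef_pos': [0.6743, -0.0, 0.2014], 'tool_rot': [-0.0006, 0.7071, 0.7071, -0.0007], 'contact_force': [0.3441, -0.8948, 0.1425], 'torque': [-0.0454, 0.0203, 0.0496], 'grasp_force': 0.0, 'gripper_width': 1.0007}
scene [[416.3059392962671, 0.0, 281.10123073236934], [0.0, 416.3059392962671, 206.75617197928517], [0.0, 0.0, 1.0]] [[0.765, -0.314, 0.562, -0.06], [-0.644, -0.363, 0.674, -0.747], [-0.008, -0.877, -0.48, 0.585], [0.0, 0.0, 0.0, 1.0]]
side [[387.1169153192933, 0.0, 272.2891675765806], [0.0, 387.1169153192933, 215.35861555577586], [0.0, 0.0, 1.0]] [[-0.956, -0.149, 0.253, 0.226], [-0.293, 0.552, -0.781, 0.852], [-0.024, -0.82, -0.571, 0.774], [0.0, 0.0, 0.0, 1.0]]
```

View pics/scene0.png

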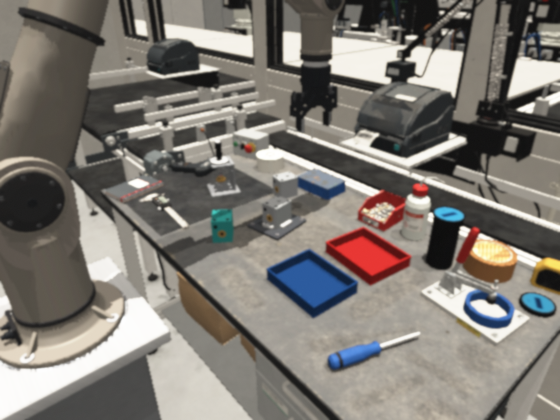

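View pics/side0.png

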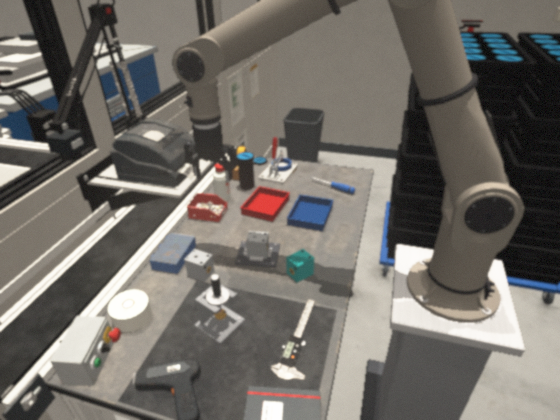

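The scene view shows the stand with rod at about (222,175), the nest and block at (277,215), the waiting block at (286,185), the blue tray at (311,282) and the red tray at (368,255). In the side view the rod is at (216,290), the block at (258,247), red at (265,203) and blue at (311,212).

```bash
cat > h.py <<'E'
import numpy as np,cv2
def load(n):
    d=np.load(n);return d["img"],d["camera_matrix"],d["pose"]
def ray(c,uv):
    _,K,P=c;d=P[:3,:3]@np.linalg.inv(K)@[uv[0],uv[1],1];return P[:3,3],d/np.linalg.norm(d)
def onz(c,uv,z):
    o,d=ray(c,uv);return o+d*(z-o[2])/d[2]
def tri(c1,a,c2,b):
    A=np.zeros((3,3));y=np.zeros(3);rs=[ray(c1,a),ray(c2,b)]
    for o,d in rs:
        M=np.eye(3)-np.outer(d,d);A+=M;y+=M@o
    p=np.linalg.solve(A,y);return p,[float(np.linalg.norm((np.eye(3)-np.outer(d,d))@(p-o))) for o,d in rs]
def proj(c,p):
    _,K,P=c;q=K@(P[:3,:3].T@(np.array(p)-P[:3,3]));return q[:2]/q[2]
E
python3 - <<'E'
from h import *
np.set_printoptions(precision=4,suppress=True)
s=load("scene0.npz");d=load("side0.npz")
print("rod handle",tri(s,(219,150),d,(216,285)))
print("block",onz(s,(277,200),.07),onz(d,(258,238),.07))
for nm,h1 in (("blue",(105,118)),("red",None)):
  for c in(s,d):
    hsv=cv2.cvtColor(c[0],cv2.COLOR_RGB2HSV)
    m=cv2.inRange(hsv,(105,150,60),(120,255,255)) if nm=="blue" else cv2.inRange(hsv,(0,170,90),(6,255,255))|cv2.inRange(hsv,(174,170,90),(180,255,255))
    n,l,st,ce=cv2.connectedComponentsWithStats(m)
    for i in range(1,n):
      if st[i,4]>350:
        pts=np.argwhere(l==i)[:,::-1].astype(np.float32)
        ct=cv2.convexHull(pts.astype(np.int32))
        e=.02*cv2.arcLength(ct,True);ap=cv2.approxPolyDP(ct,e,True)[:,0]
        print(nm,st[i],[onz(c,p,.028)[:2].round(3).tolist() for p in ap.astype(float)],ap.tolist())
def crop(c,x,y,w,h,f):
    return cv2.resize(c[0][y:y+h,x:x+w,::-1],None,fx=f,fy=f,interpolation=cv2.INTER_CUBIC)
a=crop(s,190,130,130,120,3);b=crop(d,170,220,130,120,3)
cv2.imwrite("pics/crop0.png",np.hstack([a,b]))
E
```

```text
rod handle (array([0.5536, 0.2803, 0.1342]), [0.0013402073674331706, 0.00134020736743313])
block [0.5588 0.0122 0.07  ] [0.5438 0.0129 0.07  ]
blue [ 268  251   88   65 2716] [[0.486, -0.327], [0.362, -0.329], [0.388, -0.163], [0.505, -0.173], [0.5, -0.315]] [[355, 287], [312, 315], [268, 269], [310, 251], [355, 281]]
blue [465 293  47  34 592] [[0.648, -0.57], [0.615, -0.576], [0.59, -0.561], [0.583, -0.532], [0.603, -0.503], [0.644, -0.492], [0.666, -0.507], [0.683, -0.537], [0.671, -0.561]] [[511, 314], [506, 324], [491, 326], [474, 319], [465, 306], [470, 294], [483, 293], [502, 297], [511, 306]]
blue [341 343  39  23 435] [[0.394, -0.461], [0.386, -0.466], [0.322, -0.444], [0.338, -0.425], [0.396, -0.449]] [[379, 348], [378, 352], [343, 364], [341, 352], [374, 343]]
blue [508 277  52  15 357] [[-0.256, -0.033], [-0.145, -0.032], [-0.142, -0.055], [-0.264, -0.065]] [[559, 291], [511, 283], [508, 277], [559, 283]]
red [364 192  40  38 547] [[0.886, -0.158], [0.792, -0.22], [0.711, -0.223], [0.77, -0.113], [0.879, -0.093]] [[403, 199], [401, 218], [383, 229], [364, 206], [383, 192]]
red [ 327  228   83   56 2174] [[0.655, -0.34], [0.63, -0.352], [0.519, -0.339], [0.562, -0.173], [0.677, -0.187]] [[409, 258], [407, 265], [370, 283], [327, 242], [363, 228]]
red [245 193  43  22 567] [[0.544, -0.312], [0.556, -0.175], [0.661, -0.185], [0.645, -0.292]] [[287, 194], [273, 214], [245, 208], [259, 193]]
```

View pics/crop0.png

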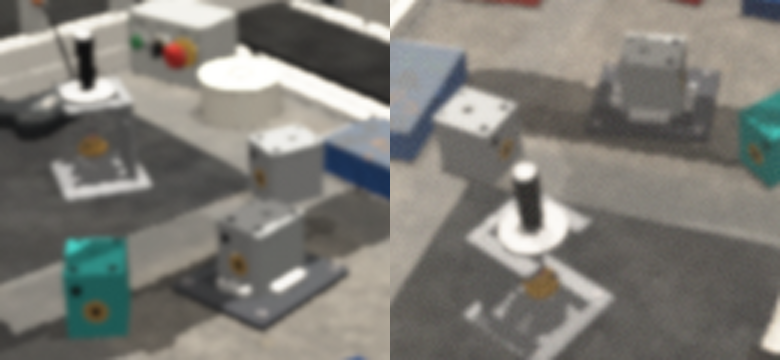

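The crops show the rod with black handle and white-looking flange. The handle top is at scene (217.7,142.3) and side (215.3,277.3). The block in its nest is dark grey, and the lighter block behind it is the one waiting. Next I move to a pose between the stand and the nest for a wrist view.

Call:
arm_command(commands=[0.03, -0.025, -0.03, 0, 0, 0, 1, 0.06, -0.05, -0.06, 0, 0, 0, 1, 0.09, -0.08, -0.09, 0, 0, 0, 1, 0.12, -0.1, -0.12, 0, 0, 0, 1, 0.14, -0.125, -0.15, 0, 0, 0, 1, 0.14, -0.125, -0.15, 0, 0, 0, 1, 0.14, -0.125, -0.15, 0, 0, 0, 1])

```text
t: 0.8
eef_pos: [0.5499, 0.1403, 0.3528]
tool_rot: [0.0, 0.707, 0.708, 0.0]
contact_force: [0.5, 0.1, -1.7]
gripper_width: 1.003
grasp_force: 0.0
```

Run:
```python
from station import *
import cv2,numpy as np
from h import *
np.set_printoptions(precision=4,suppress=True)
c=read_camera("wrist");cv2.imwrite("pics/wrist1.png",c["img"][:,:,::-1]);np.savez("wrist1.npz",**c)
print(c["camera_matrix"],c["pose"],get_obs()["eef_pos"])
s=load("scene0.npz");d=load("side0.npz");w=load("wrist1.npz")
for n,a,b in(("top",(217.7,142.3),(215.3,277.3)),("fl",(218.7,160.7),(217.7,296))):
  p,e=tri(s,a,d,b);print(n,p,e,proj(w,p))
```

```text
[[331.6011   0.     276.8214]
 [  0.     331.6011 204.9083]
 [  0.       0.       1.    ]] [[ 1.      0.0013  0.0017  0.5492]
 [ 0.0017 -0.9647 -0.2635  0.2063]
 [ 0.0013  0.2635 -0.9647  0.525 ]
 [ 0.      0.      0.      1.    ]] [0.55   0.1391 0.3516]
top [0.552  0.2807 0.1591] [0.0009732106188645632, 0.0009732106188646432] [279.1921  37.5953]
fl [0.5515 0.2826 0.1001] [0.000493161916164352, 0.0004931619161642272] [278.4123  47.0077]
```

View pics/wrist1.png

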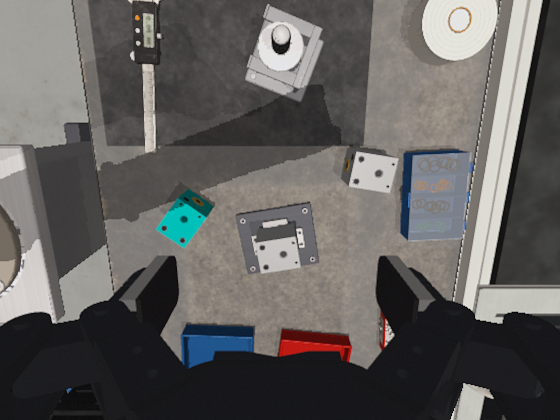

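The wrist view shows the rod handle top at (282,32), the stand base rotated, the nest plate at (277,238), and a hole in the block's top at about (283,255). I'll zoom in and measure both.

Run:
```python
from h import *
w=load("wrist1.npz")
def crop(x,y,s,f):return cv2.resize(w[0][y:y+s,x:x+s,::-1],None,fx=f,fy=f,interpolation=cv2.INTER_CUBIC)
cv2.imwrite("pics/crop1.png",np.hstack([crop(235,0,104,3.8),crop(230,195,104,3.8)]))
```

```text
(no output)
```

View pics/crop1.png

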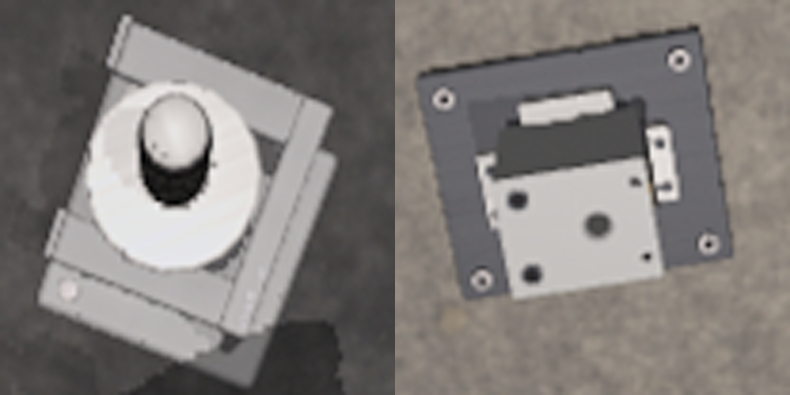

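Run:
```python
from h import *
np.set_printoptions(precision=4,suppress=True)
w=load("wrist1.npz");g=cv2.cvtColor(w[0],cv2.COLOR_RGB2GRAY)
f=3.798
u=lambda x,y,X,Y:((x)/f+X-.37,y/f+Y-.37)
sub=g[247:262,276:291].astype(float);m=np.clip(120-sub,0,None);yy,xx=np.mgrid[247:262,276:291]
b=((m*xx).sum()/m.sum(),(m*yy).sum()/m.sum());print("bore px",b,onz(w,b,.07))
cs=[u(x-395,y,230,195) for x,y in((497,185),(650,157),(663,275),(512,297))]
P=[onz(w,c,.07) for c in cs];print("block ctr",np.mean(P,0),[float(np.linalg.norm(P[i]-P[(i+1)%4])) for i in range(4)],[np.degrees(np.arctan2(*(P[i]-P[(i+1)%4])[[1,0]])) for i in range(4)])
ns=[onz(w,u(x-395,y,230,195),.008) for x,y in((418,77),(697,27),(733,258),(465,299))]
print("nest",np.mean(ns,0),[float(np.linalg.norm(ns[i]-ns[(i+1)%4])) for i in range(4)],[np.degrees(np.arctan2(*(ns[i]-ns[(i+1)%4])[[1,0]])) for i in range(4)])
# flange: bright low-sat circle edges
e=[onz(w,u(x,y,235,0),.104) for x,y in((88,180),(261,180),(174,270),(105,122),(110,237),(240,237),(245,125))]
E=np.array(e);A=np.c_[2*E[:,:2],np.ones(len(E))];s=np.linalg.lstsq(A,(E[:,:2]**2).sum(1),rcond=None)[0]
print("flange",s[:2],np.sqrt(s[2]+s[0]**2+s[1]**2))
print("handle top",onz(w,u(176,130,235,0),.162))
bp=[onz(w,u(x,y,235,0),.098) for x,y in((237,332),(331,104))];print("backplate",bp,np.degrees(np.arctan2(*(bp[1]-bp[0])[[1,0]]))-90)
l=[onz(w,u(x,y,235,0),.098) for x,y in((128,15),(331,104))];print(np.degrees(np.arctan2(*(l[1]-l[0])[[1,0]])))
# trays from earlier scene/side corners
s_=load("scene0.npz");d=load("side0.npz")
for n,a,b in(("blue",[(355,284),(312,312),(268,269),(310,252)],None),("red",[(409,261),(370,281),(327,242),(363,229)],None)):
  print(n,np.mean([onz(s_,p,.028) for p in a],0))
```

```text
bore px (np.float64(282.9496676163343), np.float64(253.74074074074073)) [0.5592 0.007  0.07  ]
block ctr [0.5526 0.005  0.07  ] [0.06009716421502803, 0.04990850983796558, 0.06047546736883689, 0.047843884195878296] [np.float64(-168.88094239638556), np.float64(96.90649005245037), np.float64(9.130995838226818), np.float64(-83.68641711319079)]
nest [0.5519 0.0064 0.008 ] [0.12117319948931496, 0.10837515949745909, 0.12185476093504125, 0.10613408922927452] [np.float64(-169.37715228488145), np.float64(100.10252714775628), np.float64(9.565149374421582), np.float64(-80.26521584323295)]
flange [0.554  0.2824] 0.026275381050796024
handle top [0.5537 0.2835 0.162 ]
backplate [array([0.5743, 0.2384, 0.098 ]), array([0.602 , 0.3045, 0.098 ])] -22.699096327219692
-21.2334234595137
blue [ 0.4375 -0.2459  0.028 ]
red [ 0.6012 -0.2611  0.028 ]
```

Call:
arm_command(commands=[0.04, 0.001, 0.03, 0, 0, 0, 1, 0.075, 0.002, 0.06, 0, 0, 0, 1, 0.11, 0.003, 0.09, 0, 0, 0, 1, 0.143, 0.004, 0.13, 0, 0, 0, 1, 0.143, 0.004, 0.15, 0, 0, 0, 1, 0.143, 0.004, 0.15, 0, 0, 0, 1, 0.143, 0.004, 0.15, 0, 0, 0, 1])

```text
t: 1.55
eef_pos: [0.5547, 0.2809, 0.2014]
tool_rot: [0.0, 0.708, 0.706, -0.001]
contact_force: [1.0, 0.5, 1.4]
gripper_width: 0.996
grasp_force: 0.0
```

Run:
```python
from station import *
from h import *
np.set_printoptions(precision=4,suppress=True)
c=read_camera("wrist");cv2.imwrite("pics/wrist2.png",c["img"][:,:,::-1]);np.savez("wrist2.npz",**c)
w=load("wrist2.npz");g=cv2.cvtColor(w[0],cv2.COLOR_RGB2GRAY)
print(get_obs()["eef_pos"])
p=proj(w,[.554,.283,.104]);print(p)
hsv=cv2.cvtColor(w[0],cv2.COLOR_RGB2HSV)
m=cv2.inRange(g,215,255);n,l,st,ce=cv2.connectedComponentsWithStats(m)
print(st[1:][st[1:,4]>300],ce[1:][st[1:,4]>300])
```

```text
[0.5554 0.2813 0.2029]
[276.6027 193.3477]
[[ 468   85   92  102 6770]
 [ 505  124   27   28  561]
 [ 534  203   26  117 1181]] [[515.6808 135.7866]
 [518.0535 137.5205]
 [549.1846 271.7417]]
```

View pics/wrist2.png

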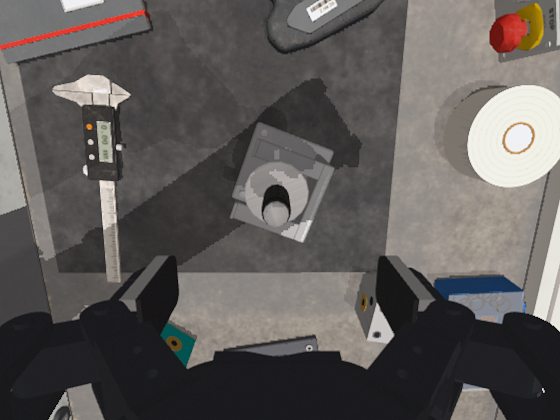

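The flange centre is at (277,193), within a pixel of the prediction. Descending to grip the handle.

Call:
arm_command(commands=[0, 0, 0.03, 0, 0, 0, 1, 0, 0, 0.06, 0, 0, 0, 1, 0, 0, 0.086, 0, 0, 0, 1, 0, 0, 0.086, 0, 0, 0, 0.6, 0, 0, 0.086, 0, 0, 0, 0.2, 0, 0, 0.086, 0, 0, 0, 0, 0, 0, 0.086, 0, 0, 0, 0, 0, 0, 0.086, 0, 0, 0, 0], force=60)

```text
t: 2.4
eef_pos: [0.5549, 0.2835, 0.1183]
tool_rot: [0.0, 0.707, 0.707, 0.001]
contact_force: [-0.4, -0.9, 5.2]
gripper_width: 0.203
grasp_force: 58.5
```

Call:
arm_command(commands=[0, 0, 0, 0, 0, 0, 0, 0, 0, 0, 0, 0, 0, 0, 0, 0, 0, 0, 0, 0, 0, 0, 0, 0, 0, 0, 0, 0])

```text
t: 2.8
eef_pos: [0.5549, 0.2835, 0.1183]
tool_rot: [0.0, 0.707, 0.707, 0.001]
contact_force: [-1.5, -1.8, 6.4]
gripper_width: 0.2
grasp_force: 58.4
```

Call:
arm_command(commands=[0, 0, -0.015, 0, 0, 0, 0, 0, 0, -0.04, 0, 0, 0, 0, 0, 0, -0.07, 0, 0, 0, 0, 0, 0, -0.1, 0, 0, 0, 0, 0, 0, -0.11, 0, 0, 0, 0, -0.02, 0, -0.11, 0, 0, 0, 0, -0.05, 0, -0.11, 0, 0, 0, 0])

```text
t: 3.5
eef_pos: [0.5533, 0.2348, 0.2265]
tool_rot: [-0.0, 0.706, 0.709, 0.0]
contact_force: [1.0, -0.7, -2.2]
gripper_width: 0.2
grasp_force: 59.1
```

Call:
arm_command(commands=[-0.04, 0, 0, 0, 0, 0, 0, -0.08, 0, 0, 0, 0, 0, 0, -0.12, 0, 0, 0, 0, 0, 0, -0.16, 0, 0, 0, 0, 0, 0, -0.2, 0.002, 0, 0, 0, 0, 0, -0.24, 0.005, 0, 0, 0, 0, 0, -0.265, 0.005, 0, 0, 0, 0, 0, -0.283, 0.005, 0, 0, 0, 0, 0])

```text
t: 4.3
eef_pos: [0.5582, -0.0529, 0.2259]
tool_rot: [-0.0, 0.708, 0.706, -0.001]
contact_force: [0.1, 0.2, -2.5]
gripper_width: 0.2
grasp_force: 59.1
```

Call:
arm_command(commands=[0, 0, 0, 0, 0, 0, 0, 0, 0, 0, 0, 0, 0, 0, 0, 0, 0, 0, 0, 0, 0])

```text
t: 4.6
eef_pos: [0.5589, -0.0483, 0.2262]
tool_rot: [-0.0, 0.706, 0.708, 0.0]
contact_force: [-1.1, 0.3, -1.9]
gripper_width: 0.2
grasp_force: 59.1
```

Run:
```python
from station import *
from h import *
np.set_printoptions(precision=4,suppress=True)
for n in("wrist","scene","side"):
    c=read_camera(n);np.savez(n+"3.npz",**c)
w=load("wrist3.npz");s=load("scene3.npz");d=load("side3.npz")
o=get_obs();print(o["eef_pos"],o["contact_force"],o["gripper_width"])
print(proj(w,[.559,.007,.07]),proj(w,[.559,-.05,.21]),proj(s,[.559,-.05,.12]),proj(d,[.559,-.05,.12]))
def crop(c,p,r,f):
    x,y=np.round(p).astype(int)-r;return cv2.resize(c[0][y:y+2*r,x:x+2*r,::-1],(f,f),interpolation=cv2.INTER_CUBIC)
big=cv2.resize(w[0][:,:,::-1],(400,300))
out=np.vstack([np.hstack([big,crop(w,proj(w,[.559,.007,.07]),40,300)]),np.hstack([crop(s,proj(s,[.559,-.05,.13]),35,300),crop(d,proj(d,[.559,-.05,.13]),35,300),np.zeros((300,100,3),np.uint8)])])
cv2.imwrite("pics/m3.png",out)
```

```text
[ 0.559  -0.0487  0.2263] [-0.374  -0.6331 -2.3008] 0.2012107256179097
[277.4762 125.9821] [277.5443 231.0368] [292.6613 191.0179] [259.2035 211.558 ]
```

View pics/m3.png

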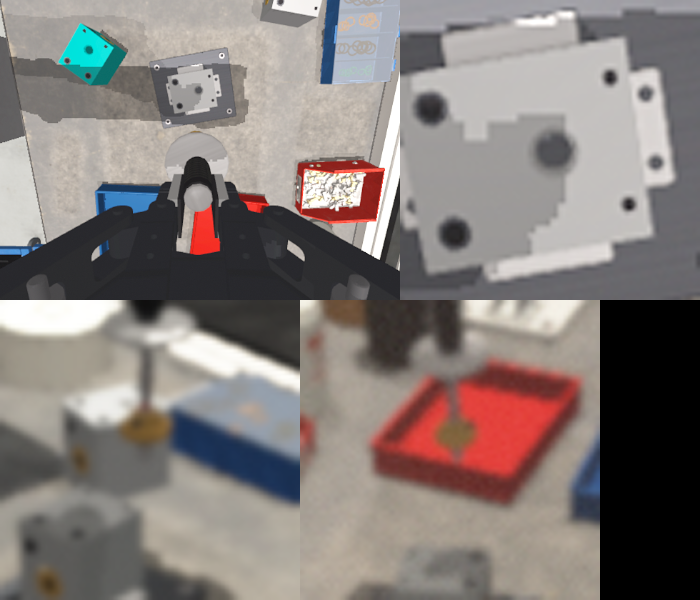

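The wrist view shows the bore at about (277.8,126.5) and the flange and handle near column 277. The scene and side crops show the rod hanging plumb with the rider below the flange. I'll fit the flange edge numerically to get the rod axis relative to the TCP.

Run:
```python
from h import *
np.set_printoptions(precision=4,suppress=True)
w=load("wrist3.npz");g=cv2.GaussianBlur(cv2.cvtColor(w[0],cv2.COLOR_RGB2GRAY),(3,3),0).astype(float)
sub=g[118:136,268:288];m=np.clip(150-sub,0,None)
m[np.hypot(*(np.mgrid[118:136,268:288]-np.array([126.5,277.8])[:,None,None]))>7]=0
yy,xx=np.mgrid[118:136,268:288];b=((m*xx).sum()/m.sum(),(m*yy).sum()/m.sum());B=onz(w,b,.07);print("bore",b,B)
# flange outline: radial max gradient around predicted centre
zt=.2263-.012
c0=proj(w,[.559,-.0487,zt]);r0=331.6*.027/(.525-.3516+.2263-zt)*1.0
print(c0,r0)
pts=[]
for a in np.radians(np.r_[185:356:5]):
  best=None
  for r in np.arange(r0-9,r0+9,.5):
    p=lambda q:g[int(round(c0[1]+q*np.sin(a))),int(round(c0[0]+q*np.cos(a)))]
    v=abs(p(r-1.5)-p(r+1.5))
    if best is None or v>best[0]:best=(v,r)
  pts.append((c0[0]+best[1]*np.cos(a),c0[1]+best[1]*np.sin(a),np.degrees(a),best[1],best[0]))
pts=np.array(pts);print(pts[:,2:].round(0).tolist())
E3=np.array([onz(w,q,zt)[:2] for q in pts[:,:2]])
from scipy.optimize import least_squares
f=least_squares(lambda v:np.hypot(*(E3-v[:2]).T)-.027,[.559,-.0487],loss="soft_l1",f_scale=.0005)
print("flange ctr",f.x,np.median(abs(f.fun)),"shift to bore",B[:2]-f.x)
```

```text
bore (np.float64(277.3254041999628), np.float64(125.96840735922692)) [0.5589 0.007  0.07  ]
[277.5636 231.4275] 48.29126213592233
[[185.0, 47.0, 19.0], [190.0, 48.0, 19.0], [195.0, 47.0, 15.0], [200.0, 48.0, 15.0], [205.0, 48.0, 15.0], [210.0, 48.0, 14.0], [215.0, 49.0, 17.0], [220.0, 49.0, 30.0], [225.0, 48.0, 28.0], [230.0, 45.0, 16.0], [235.0, 49.0, 16.0], [240.0, 48.0, 28.0], [245.0, 49.0, 28.0], [250.0, 48.0, 18.0], [255.0, 48.0, 29.0], [260.0, 48.0, 50.0], [265.0, 49.0, 58.0], [270.0, 53.0, 55.0], [275.0, 52.0, 53.0], [280.0, 52.0, 51.0], [285.0, 54.0, 54.0], [290.0, 56.0, 57.0], [295.0, 46.0, 33.0], [300.0, 46.0, 35.0], [305.0, 46.0, 34.0], [310.0, 45.0, 28.0], [315.0, 45.0, 18.0], [320.0, 46.0, 23.0], [325.0, 44.0, 21.0], [330.0, 45.0, 27.0], [335.0, 44.0, 22.0], [340.0, 41.0, 22.0], [345.0, 42.0, 28.0], [350.0, 41.0, 23.0], [355.0, 42.0, 23.0]]
flange ctr [ 0.5577 -0.0473] 0.0004985909392298017 shift to bore [0.0011 0.0543]
```

Call:
arm_command(commands=[0.02, 0, 0, 0, 0, 0, 0, 0.04, 0.001, 0, 0, 0, 0, 0, 0.055, 0.001, 0, 0, 0, 0, 0, 0.055, 0.001, 0.02, 0, 0, 0, 0, 0.055, 0.001, 0.04, 0, 0, 0, 0, 0.055, 0.001, 0.05, 0, 0, 0, 0, 0.055, 0.001, 0.05, 0, 0, 0, 0, 0.055, 0.001, 0.05, 0, 0, 0, 0])

```text
t: 5.55
eef_pos: [0.5604, 0.0051, 0.1769]
tool_rot: [0.0, 0.707, 0.707, 0.0]
contact_force: [-1.1, 0.6, -1.4]
gripper_width: 0.196
grasp_force: 59.0
```

Run:
```python
from station import *
from h import *
for n in("scene","side"):
    c=read_camera(n);np.savez(n+"4.npz",**c)
s=load("scene4.npz");d=load("side4.npz")
o=get_obs();print(o["eef_pos"],o["contact_force"])
def crop(c,p,r,f):
    x,y=np.round(p).astype(int)-r;return cv2.resize(c[0][y:y+2*r,x:x+2*r,::-1],(f,f),interpolation=cv2.INTER_CUBIC)
p=[.559,.007,.08]
print(proj(s,p),proj(d,p))
cv2.imwrite("pics/m4.png",np.hstack([crop(s,proj(s,p),25,400),crop(d,proj(d,p),25,400)]))
```

```text
[0.56082742 0.00502398 0.17747609] [ 0.0320725  -0.12087203 -2.02913697]
[278.27134964 197.30568975] [253.61630634 233.29886044]
```

View pics/m4.png

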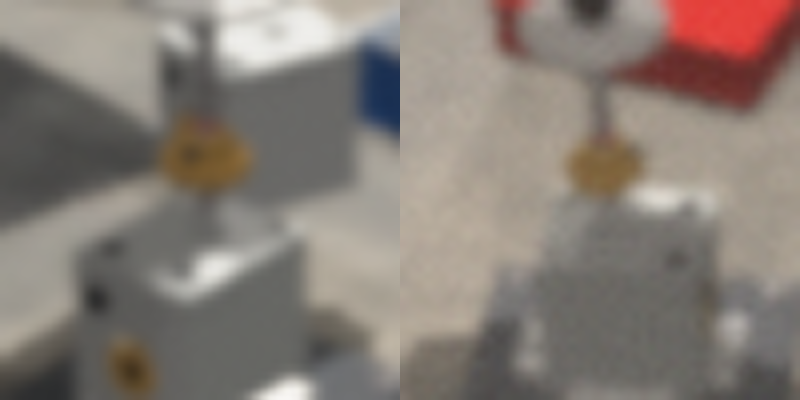

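The scene and side crops show the tip just above the bore mouth, the rider clear, and the rod plumb. Lowering in small steps.

Call:
arm_command(commands=[0, 0, 0.003, 0, 0, 0, 0, 0, 0, 0.006, 0, 0, 0, 0, 0, 0, 0.008, 0, 0, 0, 0, 0, 0, 0.008, 0, 0, 0, 0])

```text
t: 6.05
eef_pos: [0.5603, 0.0051, 0.1684]
tool_rot: [0.0, 0.707, 0.707, 0.0]
contact_force: [0.3, -0.1, -1.8]
gripper_width: 0.201
grasp_force: 59.0
```

Call:
arm_command(commands=[0, 0, 0.001, 0, 0, 0, 0, 0, 0, 0.002, 0, 0, 0, 0, 0, 0, 0.003, 0, 0, 0, 0, 0, 0, 0.003, 0, 0, 0, 0])

```text
t: 6.45
eef_pos: [0.5599, 0.005, 0.1652]
tool_rot: [-0.0, 0.707, 0.707, -0.0]
contact_force: [1.1, 0.9, -2.7]
gripper_width: 0.2
grasp_force: 58.9
```

Call:
arm_command(commands=[0, 0, 0.001, 0, 0, 0, 0, 0, 0, 0.002, 0, 0, 0, 0, 0, 0, 0.003, 0, 0, 0, 0, 0, 0, 0.004, 0, 0, 0, 0, 0, 0, 0.004, 0, 0, 0, 0])

```text
t: 6.95
eef_pos: [0.5599, 0.005, 0.1612]
tool_rot: [-0.0, 0.707, 0.707, -0.0]
contact_force: [1.3, -0.0, -2.4]
gripper_width: 0.2
grasp_force: 58.9
```

Call:
arm_command(commands=[0, 0, 0.001, 0, 0, 0, 0, 0, 0, 0.002, 0, 0, 0, 0, 0, 0, 0.003, 0, 0, 0, 0, 0, 0, 0.004, 0, 0, 0, 0, 0, 0, 0.005, 0, 0, 0, 0, 0, 0, 0.005, 0, 0, 0, 0])

```text
t: 7.55
eef_pos: [0.56, 0.005, 0.1562]
tool_rot: [-0.0, 0.707, 0.707, -0.0]
contact_force: [0.6, -0.4, -1.8]
gripper_width: 0.201
grasp_force: 58.9
```

Call:
arm_command(commands=[0, 0, 0.001, 0, 0, 0, 0, 0, 0, 0.002, 0, 0, 0, 0, 0, 0, 0.003, 0, 0, 0, 0, 0, 0, 0.004, 0, 0, 0, 0, 0, 0, 0.005, 0, 0, 0, 0, 0, 0, 0.005, 0, 0, 0, 0])

```text
t: 8.15
eef_pos: [0.5601, 0.005, 0.1514]
tool_rot: [0.0, 0.707, 0.707, 0.0]
contact_force: [0.1, 0.6, -0.5]
gripper_width: 0.203
grasp_force: 59.2
```

Call:
arm_command(commands=[0, 0, 0.001, 0, 0, 0, 0, 0, 0, 0.002, 0, 0, 0, 0, 0, 0, 0.003, 0, 0, 0, 0, 0, 0, 0.004, 0, 0, 0, 0, 0, 0, 0.005, 0, 0, 0, 0, 0, 0, 0.005, 0, 0, 0, 0])

```text
t: 8.75
eef_pos: [0.5601, 0.005, 0.1462]
tool_rot: [0.0, 0.707, 0.707, 0.0]
contact_force: [0.7, 0.3, -0.2]
gripper_width: 0.2
grasp_force: 59.2
```

Call:
arm_command(commands=[0, 0, 0.0005, 0, 0, 0, 0, 0, 0, 0.001, 0, 0, 0, 0, 0, 0, 0.0015, 0, 0, 0, 0, 0, 0, 0.002, 0, 0, 0, 0, 0, 0, 0.002, 0, 0, 0, 0])

```text
t: 9.25
eef_pos: [0.56, 0.005, 0.1443]
tool_rot: [0.0, 0.707, 0.707, 0.0]
contact_force: [0.5, -0.0, 1.0]
gripper_width: 0.2
grasp_force: 59.2
```

Call:
arm_command(commands=[0, 0, 0.0005, 0, 0, 0, 0, 0, 0, 0.001, 0, 0, 0, 0, 0, 0, 0.0015, 0, 0, 0, 0, 0, 0, 0.0015, 0, 0, 0, 0])

```text
t: 9.65
eef_pos: [0.56, 0.005, 0.1428]
tool_rot: [0.0, 0.707, 0.707, 0.0]
contact_force: [0.1, 0.8, 0.5]
gripper_width: 0.203
grasp_force: 59.2
```

Call:
arm_command(commands=[0, 0, 0.0005, 0, 0, 0, 0, 0, 0, 0.001, 0, 0, 0, 0, 0, 0, 0.0015, 0, 0, 0, 0, 0, 0, 0.002, 0, 0, 0, 0, 0, 0, 0.002, 0, 0, 0, 0])

```text
t: 10.15
eef_pos: [0.5606, 0.005, 0.1416]
tool_rot: [0.0, 0.707, 0.707, 0.0]
contact_force: [-0.1, 0.1, 5.5]
gripper_width: 0.201
grasp_force: 59.8
```

Call:
arm_command(commands=[0, 0, 0.0005, 0, 0, 0, 0, 0, 0, 0.001, 0, 0, 0, 0, 0, 0, 0.0015, 0, 0, 0, 0, 0, 0, 0.0015, 0, 0, 0, 0])

```text
t: 10.55
eef_pos: [0.5616, 0.0051, 0.1415]
tool_rot: [0.001, 0.707, 0.707, 0.001]
contact_force: [-1.2, 1.0, 12.5]
gripper_width: 0.198
grasp_force: 60.7
```

Call:
arm_command(commands=[0, 0, 0.0005, 0, 0, 0, 0, 0, 0, 0.001, 0, 0, 0, 0, 0, 0, 0.0015, 0, 0, 0, 0, 0, 0, 0.0015, 0, 0, 0, 0])

```text
t: 10.95
eef_pos: [0.5626, 0.0051, 0.1413]
tool_rot: [0.002, 0.707, 0.707, 0.002]
contact_force: [-2.2, 0.4, 20.7]
gripper_width: 0.205
grasp_force: 61.7
```

It bottomed at TCP z ≈ 0.1415, about 28 mm deep. I'll ease off to a light press, hold, then withdraw.

Call:
arm_command(commands=[0, 0, -0.002, 0, 0, 0, 0, 0, 0, -0.002, 0, 0, 0, 0, 0, 0, -0.002, 0, 0, 0, 0, 0, 0, -0.002, 0, 0, 0, 0])

```text
t: 11.35
eef_pos: [0.5613, 0.005, 0.1415]
tool_rot: [0.001, 0.707, 0.707, 0.001]
contact_force: [-0.6, 0.7, 10.0]
gripper_width: 0.201
grasp_force: 60.4
```

Call:
arm_command(commands=[0, 0, -0.003, 0, 0, 0, 0, 0, 0, -0.008, 0, 0, 0, 0, 0, 0, -0.018, 0, 0, 0, 0, 0, 0, -0.03, 0, 0, 0, 0, 0, 0, -0.045, 0, 0, 0, 0, 0, 0, -0.062, 0, 0, 0, 0, 0, 0, -0.076, 0, 0, 0, 0, 0, 0, -0.085, 0, 0, 0, 0])

```text
t: 12.15
eef_pos: [0.5603, 0.0049, 0.2266]
tool_rot: [0.0, 0.707, 0.707, 0.0]
contact_force: [0.5, -0.4, -2.3]
gripper_width: 0.201
grasp_force: 59.0
```

Run:
```python
from station import *
from h import *
for n in("scene","side"):
    c=read_camera(n);np.savez(n+"5.npz",**c)
s=load("scene5.npz");d=load("side5.npz")
o=get_obs();e=o["eef_pos"];print(e,o["contact_force"])
tip=e[2]-.1
def crop(c,p,r,f):
    x,y=np.round(p).astype(int)-r;return cv2.resize(c[0][y:y+2*r,x:x+2*r,::-1],(f,f),interpolation=cv2.INTER_CUBIC)
p=[e[0],e[1],tip+.03]
for c in(s,d):
  q=np.round(proj(c,p)).astype(int)-25
  print([( (proj(c,[e[0],e[1],tip+k])-q+.5)*8).round(0).tolist() for k in(0,.028,.035,.08)])
cv2.imwrite("pics/m5.png",np.hstack([crop(s,proj(s,p),25,400),crop(d,proj(d,p),25,400)]))
```

```text
[0.56072321 0.00501102 0.22646506] [ 0.47960261 -1.01745202 -2.21062405]
[[205.0, 287.0], [204.0, 208.0], [203.0, 187.0], [202.0, 54.0]]
[[208.0, 276.0], [203.0, 212.0], [202.0, 196.0], [195.0, 88.0]]
```

View pics/m5.png

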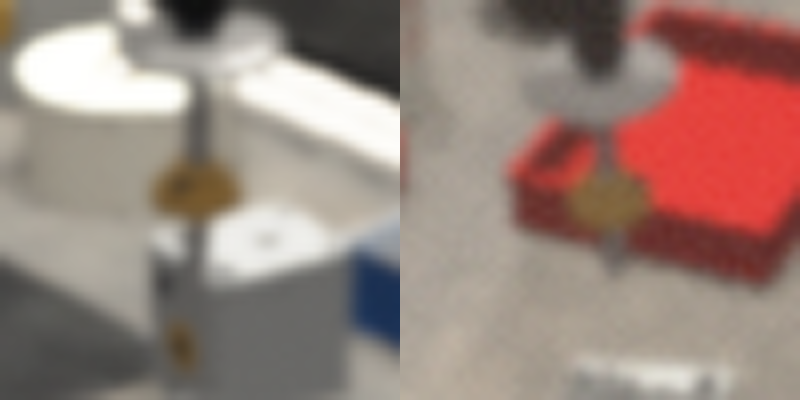

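The crops show the brass rider with its underside at about 29 mm. It covers the red 35 mm ring, so the bore is shallower than 35 mm and the block is a reject. Taking the rod back to its fork.

Call:
arm_command(commands=[0.015, 0, -0.004, 0, 0, 0, 0, 0.045, -0.001, -0.008, 0, 0, 0, 0, 0.085, -0.002, -0.01, 0, 0, 0, 0, 0.125, -0.003, -0.01, 0, 0, 0, 0, 0.165, -0.004, -0.01, 0, 0, 0, 0, 0.205, -0.005, -0.01, 0, 0, 0, 0, 0.245, -0.006, -0.01, 0, 0, 0, 0, 0.265, -0.006, -0.01, 0, 0, 0, 0])

```text
t: 13.05
eef_pos: [0.5514, 0.2762, 0.234]
tool_rot: [-0.002, 0.705, 0.709, -0.0]
contact_force: [-0.1, -0.7, -1.3]
gripper_width: 0.199
grasp_force: 59.0
```

Call:
arm_command(commands=[0.01, 0, 0, 0, 0, 0, 0, 0.013, 0, 0, 0, 0, 0, 0, 0.013, 0, 0, 0, 0, 0, 0, 0.013, 0, 0.01, 0, 0, 0, 0, 0.013, 0, 0.02, 0, 0, 0, 0, 0.013, 0, 0.02, 0, 0, 0, 0])

```text
t: 13.65
eef_pos: [0.5531, 0.2811, 0.2126]
tool_rot: [-0.0, 0.708, 0.707, -0.002]
contact_force: [-0.7, -0.5, -1.9]
gripper_width: 0.201
grasp_force: 59.1
```

Run:
```python
from station import *
from h import *
for n in("scene","side","wrist"):
    c=read_camera(n);np.savez(n+"6.npz",**c)
o=get_obs();e=o["eef_pos"];print(e,o["contact_force"])
w=load("wrist6.npz");s=load("scene6.npz");d=load("side6.npz")
def crop(c,p,r,f):
    x,y=np.round(p).astype(int)-r;return cv2.resize(c[0][y:y+2*r,x:x+2*r,::-1],(f,f),interpolation=cv2.INTER_CUBIC)
p=[.554,.283,.1]
cv2.imwrite("pics/m6.png",np.hstack([crop(s,proj(s,p),30,390),crop(d,proj(d,p),30,390)]))
```

```text
[0.55410219 0.28256645 0.21480961] [-0.1904759   0.81811348 -2.11879771]
```

View pics/m6.png

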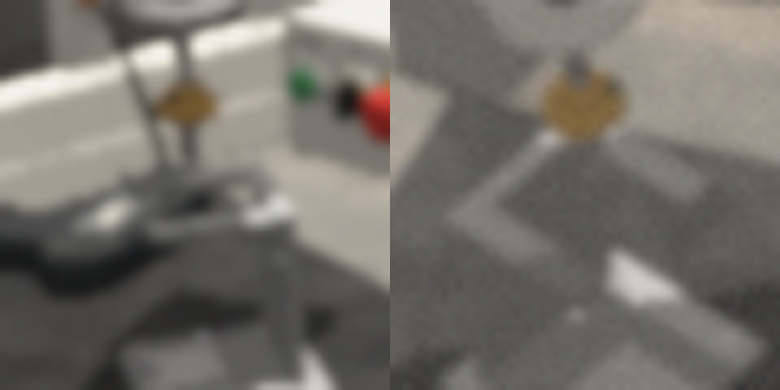

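The crops show the rod and rider hanging over the fork slot with the reading still on. Lowering onto the fork.

Call:
arm_command(commands=[0, 0, 0.01, 0, 0, 0, 0, 0, 0, 0.022, 0, 0, 0, 0, 0, 0, 0.036, 0, 0, 0, 0, 0, 0, 0.05, 0, 0, 0, 0, 0, 0, 0.064, 0, 0, 0, 0, 0, 0, 0.078, 0, 0, 0, 0, 0, 0, 0.088, 0, 0, 0, 0, 0, 0, 0.092, 0, 0, 0, 0])

```text
t: 14.6
eef_pos: [0.5534, 0.2826, 0.1213]
tool_rot: [-0.0, 0.707, 0.707, -0.001]
contact_force: [-0.1, -0.3, -1.7]
gripper_width: 0.199
grasp_force: 59.1
```

Call:
arm_command(commands=[0, 0, 0.001, 0, 0, 0, 0, 0, 0, 0.002, 0, 0, 0, 0, 0, 0, 0.003, 0, 0, 0, 0, 0, 0, 0.004, 0, 0, 0, 0, 0, 0, 0.004, 0, 0, 0, 0])

```text
t: 15.1
eef_pos: [0.5541, 0.283, 0.1191]
tool_rot: [0.0, 0.707, 0.707, 0.0]
contact_force: [0.1, -0.3, -1.2]
gripper_width: 0.2
grasp_force: 59.1
```

Call:
arm_command(commands=[0, 0, 0.001, 0, 0, 0, 0, 0, 0, 0.0015, 0, 0, 0, 0, 0, 0, 0.0015, 0, 0, 0, 0])

```text
t: 15.4
eef_pos: [0.5543, 0.2832, 0.1183]
tool_rot: [0.0, 0.707, 0.707, 0.0]
contact_force: [-2.2, -1.1, 5.4]
gripper_width: 0.203
grasp_force: 59.7
```

Call:
arm_command(commands=[0, 0, 0, 0, 0, 0, 0.3, 0, 0, 0, 0, 0, 0, 0.4, 0, 0, 0, 0, 0, 0, 0.6, 0, 0, 0, 0, 0, 0, 0.8, 0, 0, 0, 0, 0, 0, 1, 0, 0, 0, 0, 0, 0, 1, 0, 0, 0, 0, 0, 0, 1])

```text
t: 16.1
eef_pos: [0.554, 0.283, 0.1174]
tool_rot: [0.0, 0.707, 0.707, -0.0]
contact_force: [0.2, -0.6, 0.0]
gripper_width: 0.995
grasp_force: 0.0
```

Call:
arm_command(commands=[0, 0, -0.015, 0, 0, 0, 1, 0, 0, -0.04, 0, 0, 0, 1, 0, 0, -0.08, 0, 0, 0, 1, 0, 0, -0.12, 0, 0, 0, 1, 0, 0, -0.15, 0, 0, 0, 1])

```text
t: 16.6
eef_pos: [0.5546, 0.2834, 0.2716]
tool_rot: [0.0, 0.707, 0.707, 0.002]
contact_force: [0.6, 0.4, -0.0]
gripper_width: 0.998
grasp_force: 0.0
```

Call:
arm_command(commands=[-0.03, 0, 0, 0, 0, 0, 1, -0.07, 0, 0, 0, 0, 0, 1, -0.11, 0, 0, 0, 0, 0, 1, -0.15, 0, 0, 0, 0, 0, 1, -0.18, 0, 0, 0, 0, 0, 1, -0.2, 0, 0, 0, 0, 0, 1, -0.2, 0, 0, 0, 0, 0, 1, -0.2, 0, 0, 0, 0, 0, 1])

```text
t: 17.4
eef_pos: [0.5542, 0.0835, 0.2684]
tool_rot: [0.0, 0.707, 0.707, 0.001]
contact_force: [0.7, 0.6, -0.5]
gripper_width: 0.997
grasp_force: 0.0
```

Run:
```python
from station import *
from h import *
np.set_printoptions(precision=4,suppress=True)
for n in("scene","side","wrist"):
    c=read_camera(n);np.savez(n+"7.npz",**c)
o=get_obs();e=o["eef_pos"];print(e,o["contact_force"])
w=load("wrist7.npz");s=load("scene7.npz");d=load("side7.npz")
print(proj(w,[.5525,.006,.07]),proj(w,[.554,.283,.104]))
def crop(c,p,r,f):
    x,y=np.round(p).astype(int)-r;return cv2.resize(c[0][max(y,0):y+2*r,x:x+2*r,::-1],(f,f),interpolation=cv2.INTER_CUBIC)
p=[.554,.283,.11]
cv2.imwrite("pics/m7.png",np.vstack([np.hstack([crop(s,proj(s,p),35,280),crop(d,proj(d,p),35,280)]),cv2.resize(w[0][:205,:,::-1],(560,205))]))
```

```text
[0.554  0.0849 0.2677] [ 0.8985  0.7207 -0.3059]
[275.5837 240.5098] [277.7148 -42.3647]
```

View pics/m7.png

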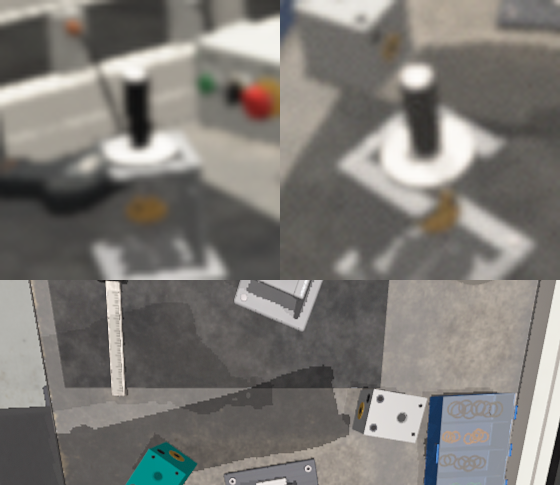

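The crops show the rod seated upright in its fork with the rider raised. I'll now rotate the gripper to the block's yaw (9.6°) and centre over it.

Call:
arm_command(commands=[-0.01, 0, 0, 0, 0, 8, 1, -0.02, 0, 0, 0, 0, 16, 1, -0.03, 0, 0, 0, 0, 24, 1, -0.04, 0, 0, 0, 0, 32, 1, -0.05, 0, 0, 0, 0, 40, 1, -0.06, -0.001, 0, 0, 0, 48, 1, -0.07, -0.002, 0, 0, 0, 56, 1, -0.0775, -0.002, 0, 0, 0, 64, 1])

```text
t: 18.35
eef_pos: [0.552, 0.0063, 0.2674]
tool_rot: [-0.0, 0.975, 0.223, -0.0]
contact_force: [0.8, 0.5, -0.2]
gripper_width: 0.998
grasp_force: 0.0
```

Call:
arm_command(commands=[0, 0, 0, 0, 0, 8, 1, 0, 0, 0, 0, 0, 16.4, 1, 0, 0, 0, 0, 0, 16.4, 1, 0, 0, 0, 0, 0, 16.4, 1, 0, 0, 0, 0, 0, 16.4, 1])

```text
t: 18.85
eef_pos: [0.552, 0.0061, 0.2674]
tool_rot: [-0.0, 0.996, 0.086, -0.0]
contact_force: [-0.2, -0.3, -0.4]
gripper_width: 1.005
grasp_force: 0.0
```

Run:
```python
from station import *
from h import *
from scipy.spatial.transform import Rotation as R
np.set_printoptions(precision=4,suppress=True)
c=read_camera("wrist");np.savez("wrist8.npz",**c)
o=get_obs();q=np.array(o["tool_rot"]);print(o["eef_pos"]);print(R.from_quat(q[[1,2,3,0]]).as_matrix())
w=load("wrist8.npz");hsv=cv2.cvtColor(w[0],cv2.COLOR_RGB2GRAY)
p=proj(w,[.552,.0055,.07]);print(p,proj(w,[.559,.0068,.07]))
# dark holes near predicted bore
x,y=np.round(proj(w,[.559,.0068,.07])).astype(int)
g=cv2.GaussianBlur(hsv,(3,3),0)
m=(g[y-25:y+25,x-25:x+25]<110).astype(np.uint8)
n,l,st,ce=cv2.connectedComponentsWithStats(m)
for i in range(1,n):
  if 15<st[i,4]<400: print(st[i],ce[i]+[x-25,y-25],onz(w,ce[i]+[x-25,y-25],.07))
```

```text
[0.552  0.0059 0.2674]
[[ 0.9855  0.1697  0.    ]
 [ 0.1697 -0.9855  0.0001]
 [ 0.     -0.0001 -1.    ]]
[276.8392 175.2896] [276.7643 169.0194]
[  0   0  50   8 166] [273.4217 145.7289] [0.5838 0.0148 0.07  ]
[22 21  7  7 35] [277.2286 167.9143] [0.5603 0.0065 0.07  ]
[ 0 40  3 10 30] [253.  188.5] [0.5323 0.0297 0.07  ]
```

Call:
arm_command(commands=[0, 0, 0.035, 0, 0, 0, 1, 0, 0, 0.075, 0, 0, 0, 1, 0, 0, 0.115, 0, 0, 0, 1, 0, 0, 0.155, 0, 0, 0, 1, 0, 0, 0.185, 0, 0, 0, 1, 0, 0, 0.21, 0, 0, 0, 1, 0, 0, 0.23, 0, 0, 0, 1, 0, 0, 0.235, 0, 0, 0, 1])

```text
t: 19.7
eef_pos: [0.5504, 0.0055, 0.0302]
tool_rot: [-0.0, 0.996, 0.084, -0.002]
contact_force: [0.1, -0.2, -0.1]
gripper_width: 0.999
grasp_force: 0.0
```

Call:
arm_command(commands=[0, 0, 0, 0, 0, 0, 0.8, 0, 0, 0, 0, 0, 0, 0.65, 0, 0, 0, 0, 0, 0, 0.5, 0, 0, 0, 0, 0, 0, 0.3, 0, 0, 0, 0, 0, 0, 0.3, 0, 0, 0, 0, 0, 0, 0.3], force=60)

```text
t: 20.3
eef_pos: [0.5532, 0.0058, 0.0342]
tool_rot: [-0.0, 0.996, 0.084, 0.001]
contact_force: [-1.0, 0.3, 6.2]
gripper_width: 0.56
grasp_force: 60.8
```

Call:
arm_command(commands=[0, 0, -0.01, 0, 0, 0, 0.3, 0, 0, -0.03, 0, 0, 0, 0.3, 0, 0, -0.055, 0, 0, 0, 0.3, 0, 0, -0.08, 0, 0, 0, 0.3, 0, 0, -0.1, 0, 0, 0, 0.3, 0, 0, -0.1, 0, 0, 0, 0.3])

```text
t: 20.9
eef_pos: [0.554, 0.0056, 0.1357]
tool_rot: [-0.0, 0.996, 0.084, 0.003]
contact_force: [0.8, 0.2, -4.5]
gripper_width: 0.558
grasp_force: 62.9
```

Call:
arm_command(commands=[0.001, 0.03, 0, 0, 0, 0, 0.3, 0.002, 0.065, 0, 0, 0, 0, 0.3, 0.003, 0.105, 0, 0, 0, 0, 0.3, 0.004, 0.145, 0, 0, 0, 0, 0.3, 0.005, 0.185, 0, 0, 0, 0, 0.3, 0.006, 0.22, 0, 0, 0, 0, 0.3, 0.007, 0.25, 0, 0, 0, 0, 0.3, 0.008, 0.265, 0, 0, 0, 0, 0.3])

```text
t: 21.7
eef_pos: [0.6027, -0.2581, 0.1312]
tool_rot: [0.001, 0.997, 0.082, -0.001]
contact_force: [-0.6, 0.2, -4.0]
gripper_width: 0.557
grasp_force: 63.1
```

Run:
```python
from station import *
from h import *
np.set_printoptions(precision=3,suppress=True)
o=get_obs();print(o["eef_pos"],o["grasp_force"],o["gripper_width"],o["contact_force"])
for n in("wrist","scene","side"):
  c=read_camera(n);np.savez(n+"9.npz",**c)
for n in("wrist3.npz","wrist9.npz","scene9.npz","side9.npz"):
  c=load(n);hsv=cv2.cvtColor(c[0],cv2.COLOR_RGB2HSV)
  m=cv2.inRange(hsv,(0,150,60),(8,255,255))|cv2.inRange(hsv,(172,150,60),(180,255,255))
  k,l,st,ce=cv2.connectedComponentsWithStats(m)
  for i in range(1,k):
    if st[i,4]<250: continue
    ct=cv2.convexHull(np.argwhere(l==i)[:,::-1].astype(np.int32));ap=cv2.approxPolyDP(ct,.02*cv2.arcLength(ct,True),True)[:,0]
    print(n,st[i],[onz(c,p,.028)[:2].round(3).tolist() for p in ap.astype(float)])
```

```text
[ 0.603 -0.258  0.131] 63.08476746082306 0.556534020729859 [-0.554  0.223 -4.004]
wrist3.npz [ 414  224  125   89 4987] [[0.869, -0.121], [0.874, -0.219], [0.791, -0.224], [0.729, -0.191], [0.726, -0.111], [0.829, -0.106]]
wrist3.npz [334 271  43  27 711] [[0.682, -0.189], [0.672, -0.203], [0.648, -0.198], [0.632, -0.178], [0.629, -0.167], [0.672, -0.172]]
wrist3.npz [ 266  286   43   71 2010] [[0.599, -0.282], [0.545, -0.289], [0.554, -0.203], [0.583, -0.187]]
wrist9.npz [167   0  76  16 467] [[0.734, -0.209], [0.735, -0.155], [0.744, -0.21]]
wrist9.npz [  169    83   219   166 18491] [[0.664, -0.34], [0.565, -0.33], [0.558, -0.17], [0.682, -0.186]]
scene9.npz [380 194  25  36 386] [[0.892, -0.155], [0.792, -0.22], [0.708, -0.22], [0.884, -0.115]]
scene9.npz [457 227  23  36 321] [[0.898, -0.371], [0.885, -0.386], [0.735, -0.428], [0.728, -0.423], [0.734, -0.412], [0.883, -0.365]]
scene9.npz [ 326  229   84   55 2694] [[0.655, -0.34], [0.625, -0.353], [0.517, -0.338], [0.542, -0.189], [0.564, -0.174], [0.669, -0.187]]
side9.npz [242 188  46  31 798] [[0.546, -0.318], [0.543, -0.229], [0.565, -0.148], [0.671, -0.182], [0.657, -0.326]]
```

The red tray rim corners seen by the wrist camera give a 125 × 155 mm rim centred at (0.611,-0.255), which matches the given size. Shifting 8 mm and lowering.

Call:
arm_command(commands=[0.004, 0, 0, 0, 0, 0, 0.3, 0.008, 0, 0.01, 0, 0, 0, 0.3, 0.008, 0, 0.03, 0, 0, 0, 0.3, 0.008, 0, 0.05, 0, 0, 0, 0.3, 0.008, 0, 0.07, 0, 0, 0, 0.3, 0.008, 0, 0.085, 0, 0, 0, 0.3, 0.008, 0, 0.095, 0, 0, 0, 0.3, 0.008, 0, 0.1, 0, 0, 0, 0.3])

```text
t: 22.65
eef_pos: [0.6118, -0.2523, 0.0312]
tool_rot: [-0.0, 0.996, 0.084, -0.001]
contact_force: [-0.2, 0.4, -3.7]
gripper_width: 0.557
grasp_force: 63.1
```

Call:
arm_command(commands=[0, 0, 0.001, 0, 0, 0, 0.3, 0, 0, 0.002, 0, 0, 0, 0.3, 0, 0, 0.003, 0, 0, 0, 0.3, 0, 0, 0.003, 0, 0, 0, 0.3])

```text
t: 23.05
eef_pos: [0.6123, -0.2533, 0.0299]
tool_rot: [0.0, 0.997, 0.084, 0.0]
contact_force: [-0.5, -0.0, -3.9]
gripper_width: 0.56
grasp_force: 63.1
```

Call:
arm_command(commands=[0, 0, 0.001, 0, 0, 0, 0.3, 0, 0, 0.002, 0, 0, 0, 0.3, 0, 0, 0.002, 0, 0, 0, 0.3])

```text
t: 23.35
eef_pos: [0.6125, -0.2532, 0.0292]
tool_rot: [0.0, 0.996, 0.084, 0.001]
contact_force: [-2.8, 1.8, 8.2]
gripper_width: 0.557
grasp_force: 64.5
```

Call:
arm_command(commands=[0, 0, 0, 0, 0, 0, 0.62, 0, 0, 0, 0, 0, 0, 0.7, 0, 0, 0, 0, 0, 0, 0.8, 0, 0, 0, 0, 0, 0, 0.8, 0, 0, 0, 0, 0, 0, 0.8])

```text
t: 23.85
eef_pos: [0.6121, -0.2532, 0.0274]
tool_rot: [0.0, 0.996, 0.084, 0.0]
contact_force: [-0.8, -0.4, 0.5]
gripper_width: 0.801
grasp_force: 0.0
```

Call:
arm_command(commands=[0, 0, -0.01, 0, 0, 0, 0.8, 0, 0, -0.03, 0, 0, 0, 0.8, 0, 0, -0.06, 0, 0, 0, 0.8, 0, 0, -0.1, 0, 0, 0, 0.8, 0, 0, -0.14, 0, 0, 0, 0.8, 0, 0, -0.18, 0, 0, 0, 0.8, 0, 0, -0.2, 0, 0, 0, 0.8, 0, 0, -0.2, 0, 0, 0, 0.8])

```text
t: 24.65
eef_pos: [0.614, -0.2542, 0.2324]
tool_rot: [0.001, 0.996, 0.084, 0.004]
contact_force: [-0.2, -0.6, -0.1]
gripper_width: 0.802
grasp_force: 0.0
```

Run:
```python
from station import *
from h import *
np.set_printoptions(precision=3,suppress=True)
c=read_camera("wrist");np.savez("wA.npz",**c);s=read_camera("scene");np.savez("sA.npz",**s)
w=load("wA.npz");o=get_obs();print(o["eef_pos"],o["contact_force"],o["gripper_width"])
hsv=cv2.cvtColor(w[0],cv2.COLOR_RGB2HSV)
m=cv2.inRange(hsv,(0,150,60),(8,255,255))|cv2.inRange(hsv,(172,150,60),(180,255,255))
k,l,st,ce=cv2.connectedComponentsWithStats(m);i=1+st[1:,4].argmax()
h=cv2.convexHull(np.argwhere(l==i)[:,::-1].astype(np.int32))
f=np.zeros_like(m);cv2.fillConvexPoly(f,h,255)
b=cv2.inRange(hsv,(0,0,110),(180,60,255))&f
b=cv2.morphologyEx(b,cv2.MORPH_OPEN,np.ones((3,3)))
k,l,st,ce=cv2.connectedComponentsWithStats(b);i=1+st[1:,4].argmax()
r=cv2.minAreaRect(np.argwhere(l==i)[:,::-1].astype(np.float32));bx=cv2.boxPoints(r)
P=np.array([onz(w,p,.065) for p in bx]);print(r,P.mean(0),np.linalg.norm(P[0]-P[1]),np.linalg.norm(P[1]-P[2]))
# rod still in place
a,bb=load("scene7.npz")[0],load("sA.npz")[0];print(np.abs(a[130:195,200:245].astype(int)-bb[130:195,200:245]).mean())
```

```text
[ 0.612 -0.253  0.228] [-0.357 -0.248 -0.563] 0.8011645964463211
((274.0, 183.49998474121094), (47.99999237060547, 56.99999237060547), 0.0) [ 0.611 -0.253  0.065] 0.06050910203952573 0.048970282942733846
0.5786894586894586
```

The block's top face measures 60.5 × 49 mm at (0.611,-0.253), so it is upright in the middle of the red tray. The rod area is unchanged since release. Handing in.

```bash
python3 -c "
from station import *
print(hand_in())"
```

```text
the job is handed in; nothing more can be done
None
```

The bore reads about 29 mm, under the 35 mm limit, so the block is upright in the red reject tray and the rod is back in its fork with the reading still on it; the job is handed in, but no verdict came back.

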